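# Fit the right spacer in a lamp bracket and set the tester

## Robot

A 6-joint arm with a two-finger parallel gripper is mounted at the origin on the work surface. World frame = base frame: x ahead of the robot, y to its left, z up, the work surface at z = 0. Lengths are in m, angles in rad, forces in N, time in s.
With the tool pointing down it reaches from about 0.35 to 0.775 m from the base axis. Payload 7.3 kg.
Tool frame: the origin (TCP) lies at the very end of the fingers, on their centre line; the grasp point (between the pads) lies 19 mm behind it; z points along the fingers, y is the line along which they close (so a half turn about z gives the same grasp; the last joint's range is limited). The gripper opens to 92 mm and grips with 3 to 60 N. Pads are 19 mm wide; open, the fingers measure 130 mm over their backs; the gripper's body (75 mm by 190 mm) begins 47 mm behind the grasp point.
Start: joints at [-1.334, 0.342, 1.524, -0, 1.275, -0.146], TCP at [0.196, -0.487, 0.227] pointing down, gripper open.
Joint ranges: [-2.53, 2.53], [-0.77, 2.02], [0.04, 2.7], [-1, 4.14], [0.28, 2.66], [-3.11, 3.11]. Speed limits (rad/s): [2.57, 2.57, 3.14, 3.14, 3.14, 3.14].

## Interface

Orientations are given as a unit quaternion [w, x, y, z].
In Python, from rig import ctrl, vision, job, status gives the robot as it stands (ctrl), with the cameras (vision), the job (job) and the readings (status).
- The arm moves only by the shell command python3 steer.py [FORCE], which reads ROWS from standard input. ROWS is a JSON list of rows, 1 to 5 of them, each an object with the fields aperture (the opening from 0.0 (shut) to 1.0 (fully open)), sx, sy, sz (the shift in normalised numbers (1 is 0.4 m)), rx, ry, rz (a rotation vector in normalised numbers (1 is 2 rad)); a field left out counts as zero (the opening has to be given); each row shifts and turns the commanded pose from where the row before left it, along the tool's axes as they then stand; what a row does not reach is not made up. A row lasts 1/8 s, in which the tool goes at most 0.0625 m and 0.188 rad, less where a joint would pass 70% of its speed; a pose out of reach is approached as far as the arm can. The fingers move at their own pace and stop on an object; FORCE is the grip in N (left out, the last holds). Time passes only in rows, so rows that do not move let the fingers close. It prints the time, the measured TCP pose, the force, the opening and the grip force at its end. No shift or turn number may pass 1 either way. Input that does not fit is refused with a message, and nothing moves.
- status.state(): the state, without advancing time (a new reading comes with each control period).
- vision.read_camera(name): name is "scene" or "side" or "wrist"; returns a dict with "pixels" (420x560x3 uint8, blue, green, red), "fov_y" (degrees; the focal length in pixels is half the picture's height over the tangent of half this angle, whatever the lens; pixels are square), "cx", "cy" (the principal point, pixels), "R" (3x3) and "t" (3): a world point X has camera coordinates R X + t; the wrist camera has in their place "hand_eye" (4x4, takes a point from camera to tool coordinates, whose origin is the TCP and whose axes are the flange's). Camera axes: x right, y down, z forward; pixel columns grow to the right and rows downward; lengths in m; the calibration is good to about 2 mm. The wrist camera is an equidistant fisheye: a pixel r from the principal point sees the ray r / f radians off the axis. A picture is of the moment at which its call begins: read the wrist's pose just before it. There is no depth.
- job.close_job(): hands the job in; it is judged then, once.
The state is a dict: "t": time; "joint_positions": joint angles; "qd": joint speeds; "effort": joint torques, N m; "tcp_pos": TCP position; "eef_rot": TCP orientation; "contact_force": force on the tool from outside, world axes, zero at the start; "ft_torque": the same for the moment, N m; "opening": opening from 0.0 (shut) to 1.0 (fully open); "gripper_force": force on a finger pad.
Only numpy, scipy, OpenCV 4.12 (cv2) and the standard library are available. Lean on these libraries where they do the work, as an engineer would, in place of code of your own. Each camera call takes 0.05 s, during which the arm holds its last target. There are 200 camera calls.

## Task

Draw the slide on the jig fully back, lift the too-short brass spacer out of the bracket under it and set it down in the red-floored compartment of the cardboard tray, then lay in its place, flat and centred, the spacer from the tray that just fills that bracket between its cheeks. Push the slide fully home over it and press the tester key of the same colour as that bracket fully down so that the red key pops up. Leave the other spacers in the tray's main field and the other things on the desk where they are.

Things in the scene. Friction and masses are not known exactly. Their poses are not given: they have to be found in the camera images.
- jig: fixed aluminium jig plate, 6 mm thick, turned up to 0.2 rad; origin on the table straight under the nest; x along the axis of the spacer to fit, y towards the slide's drawn-back end. It spans x -50 to 130 and y -37 to 167 mm. Rails 6 mm high run along y at x = -24 and 24 mm from y = 13 mm. Parked brackets stand at x = 85 mm
- nest (a point): the nest: centre of the upper face of the base of the bracket to fit, 10 mm above the table; axes as the jig's. A spacer lying properly has its centre 8 mm above this point
- slide (a joint): travel of the slide, m: 0 = drawn fully back, clear of the nest; 0.09 = fully home, its steel finger (12 mm wide, 29 to 35 mm above the table) reaching over the nest and 13 mm beyond. It moves along the jig's -y towards home, stays where it is left, friction about 2 N. Starts home or up to 30 mm short of it
- slide_knob (a point): top centre of the slide's black upright knob, 73 mm above the table: 18 mm thick in the jig's y, 24 mm in x, 38 mm tall, on a grey carriage 40 x 30 mm (top 35 mm above the table). It lies at y = 145 mm of the jig less the slide's travel
- bracket_28: yellow painted steel bracket, fixed, takes the 28 mm spacer: base 44 x 20 x 4 mm, origin under its middle, x along the spacer's axis. Cheeks 14 mm wide in y stand 32 mm apart inside, at equal +x and -x; above 17 mm from the underside their lips flare outwards, up to 25 mm. Open along both y sides. The bracket at point nest is the one to fit; the other two are parked on the jig.
- bracket_42: blue painted steel bracket, fixed, takes the 42 mm spacer: base 58 x 20 x 4 mm, origin under its middle, x along the spacer's axis. Cheeks 14 mm wide in y stand 46 mm apart inside, at equal +x and -x; above 17 mm from the underside their lips flare outwards, up to 25 mm. Open along both y sides. The bracket at point nest is the one to fit; the other two are parked on the jig.
- bracket_56: green painted steel bracket, fixed, takes the 56 mm spacer: base 72 x 20 x 4 mm, origin under its middle, x along the spacer's axis. Cheeks 14 mm wide in y stand 60 mm apart inside, at equal +x and -x; above 17 mm from the underside their lips flare outwards, up to 25 mm. Open along both y sides. The bracket at point nest is the one to fit; the other two are parked on the jig.
- spacer_20: the too-short loose square brass spacer, 20 mm long (along its x), 16 x 16 mm across, origin at its centre; starts lying between the cheeks in the bracket at the nest, x along the jig's x within 0.1 rad
- spacer_28: loose square brass spacer, 28 mm long (along its x), 16 x 16 mm across, origin at its centre; starts lying in the tray's main field, any yaw within 0.35 rad of the tray's x
- spacer_42: loose square brass spacer, 42 mm long (along its x), 16 x 16 mm across, origin at its centre; starts lying in the tray's main field, any yaw within 0.35 rad of the tray's x
- spacer_56: loose square brass spacer, 56 mm long (along its x), 16 x 16 mm across, origin at its centre; starts lying in the tray's main field, any yaw within 0.35 rad of the tray's x
- spacer_70: loose square brass spacer, 70 mm long (along its x), 16 x 16 mm across, origin at its centre; starts lying in the tray's main field, any yaw within 0.35 rad of the tray's x; it fits no bracket
- tray: fixed cardboard tray, floor 3 mm thick, walls 3 mm thick, 14 mm high, turned up to 0.12 rad. Origin on the table under the middle of the main field (x -82 to 77, y -92 to 92 mm), which holds four spacers in rows about 76 mm apart in x and 84 mm in y; beyond a divider at x = 78.5 mm is the empty red-floored compartment, x 80 to 167, y -92 to 92 mm
- tester: fixed grey tester, 130 x 170 mm, with four keys in a row along its y on a face 45 mm high (from +y: red, yellow, blue, green; 34 mm apart, at x = -20 mm); its display hump, 75 mm high, begins at x = 27 mm. Origin on the table under the middle of the row's length. Interlocked: pressing one key (about 2 to 4 N) lifts the one that was down; they stay so
- key_red (a joint): joint of the red stand-by key: 0 = down (as at the start), 0.008 m = popped fully up
- key_yellow (a joint): joint of the yellow key, for the yellow bracket; 0 = up, 0.008 m = fully down
- key_blue (a joint): joint of the blue key, for the blue bracket; 0 = up, 0.008 m = fully down
- key_green (a joint): joint of the green key, for the green bracket; 0 = up, 0.008 m = fully down
- key_yellow_top (a point): middle of the top of the yellow key's cap (28 mm in the tester's x, 26 mm along the row), wherever it stands; 61 mm above the table when up, 53 mm when down
- key_blue_top (a point): middle of the top of the blue key's cap (28 mm in the tester's x, 26 mm along the row), wherever it stands; 61 mm above the table when up, 53 mm when down
- key_green_top (a point): middle of the top of the green key's cap (28 mm in the tester's x, 26 mm along the row), wherever it stands; 61 mm above the table when up, 53 mm when down
- lampholder: loose brass lamp holder, 38 mm across and 52 mm tall, origin under its foot: leave alone
- mug: loose blue mug, 80 mm across, 90 mm tall, origin under its foot: leave alone
- kit_box: loose flat grey and red box, 90 x 240 x 35 mm: leave alone

How it is judged:
By the outcome, as a careful person would: the job done as asked, in the order asked, and still so for the second after the job is handed in, with the robot touching nothing.
It also fails if it takes over 64 s, if anything falls off the work surface, if the arm or the gripper's body presses on something with over 40 N, if the wrist force passes 120 N, or if a joint passes its speed limit or range.

## Working session

There is one attempt and no reset: what is moved stays moved. The work goes in short steps, Python scripts to look and compute and a shell command to move; the robot and the scene stay as the last step left them, time stands still between calls to the robot, and variables do not carry over. Pictures are saved under pics/ and viewed, at most 11 in all, crops included, and the job is handed in when it is done.

```bash
ls; mkdir -p pics
cat > h.py <<'E'
import numpy as np, cv2
from rig import ctrl, vision, job, status
from scipy.spatial.transform import Rotation as Ro
def rot(q): return Ro.from_quat([q[1],q[2],q[3],q[0]]).as_matrix()
def snap(n,f):
    s=status.state(); c=vision.read_camera(n); cv2.imwrite(f'pics/{f}.png',c['pixels'])
    c=dict(c); c['s']=s; import pickle; pickle.dump(c,open(f'pics/{f}.pkl','wb')); return c
def load(f):
    import pickle; return pickle.load(open(f'pics/{f}.pkl','rb'))
def px2w(c,u,v,z):
    f=210/np.tan(np.radians(c['fov_y'])/2); d=np.array([u-c['cx'],v-c['cy']],float)
    if 'hand_eye' in c and c.get('R') is None:
        r=np.hypot(*d); th=r/f; ray=np.r_[np.sin(th)*d/max(r,1e-9),np.cos(th)]
        H=np.array(c['hand_eye']); Rw=rot(c['s']['eef_rot']); o=Rw@H[:3,3]+c['s']['tcp_pos']; ray=Rw@H[:3,:3]@ray
    else:
        R=np.array(c['R']); o=-R.T@np.array(c['t']); ray=R.T@np.r_[d/f,1]
    return o+ray*(z-o[2])/ray[2]
def w2px(c,X):
    f=210/np.tan(np.radians(c['fov_y'])/2); X=np.array(X,float)
    if 'hand_eye' in c and c.get('R') is None:
        H=np.array(c['hand_eye']); Rw=rot(c['s']['eef_rot']); p=Rw.T@(X-c['s']['tcp_pos']); p=H[:3,:3].T@(p-H[:3,3])
        n=np.hypot(p[0],p[1]); th=np.arctan2(n,p[2]); return np.array([c['cx'],c['cy']])+f*th*p[:2]/n
    p=np.array(c['R'])@X+np.array(c['t']); return np.array([c['cx'],c['cy']])+f*p[:2]/p[2]
E
python3 - <<'E'
from h import *
for n in ['scene','side','wrist']:
    c=snap(n,n+'0'); print(n,c['fov_y'],c['cx'],c['cy'],{k:np.round(c[k],3).tolist() for k in('R','t','hand_eye') if k in c})
    cv2.imwrite(f'pics/{n}0b.png',cv2.resize(c['pixels'],(800,600),interpolation=cv2.INTER_CUBIC))
s=status.state(); print({k:np.round(v,3).tolist() for k,v in s.items()}); print(rot(s['eef_rot']).round(3))
E
```

```text
pics
rig.py
steer.py
scene 49.203226559621626 282.0026977914989 211.98347463345326 {'R': [[0.797, 0.604, 0.007], [0.344, -0.444, -0.827], [-0.497, 0.662, -0.562]], 't': [-0.567, -0.1, 1.52]}
side 54.30356405390347 283.2823958202479 203.20606825149017 {'R': [[-0.936, -0.352, 0.007], [-0.263, 0.687, -0.678], [0.233, -0.636, -0.735]], 't': [0.618, 0.135, 1.082]}
wrist 65.70646984690485 277.2093082172925 210.07736911085786 {'hand_eye': [[0.001, -0.963, -0.27, 0.073], [1.0, 0.001, 0.0, 0.0], [0.0, -0.27, 0.963, -0.158], [0.0, 0.0, 0.0, 1.0]]}
{'t': 0.15, 'joint_positions': [-1.334, 0.343, 1.525, -0.0, 1.275, -0.146], 'qd': [0.0, -0.004, -0.004, 0.001, 0.001, 0.001], 'effort': [0.001, -43.147, -24.435, 0.072, 0.054, -0.0], 'tcp_pos': [0.196, -0.487, 0.226], 'eef_rot': [-0.001, 0.982, 0.19, -0.0], 'contact_force': [-0.441, -0.377, -0.01], 'ft_torque': [0.027, -0.016, 0.037], 'gripper_force': 0.0, 'opening': 1.003}
[[ 0.928  0.374 -0.   ]
 [ 0.374 -0.928  0.001]
 [ 0.    -0.001 -1.   ]]
```

View pics/scene0b.png

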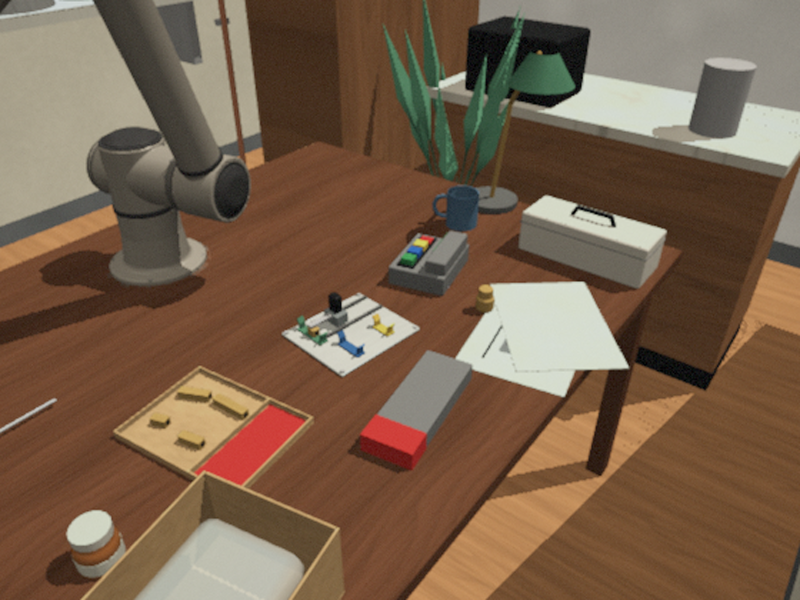

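View pics/side0b.png

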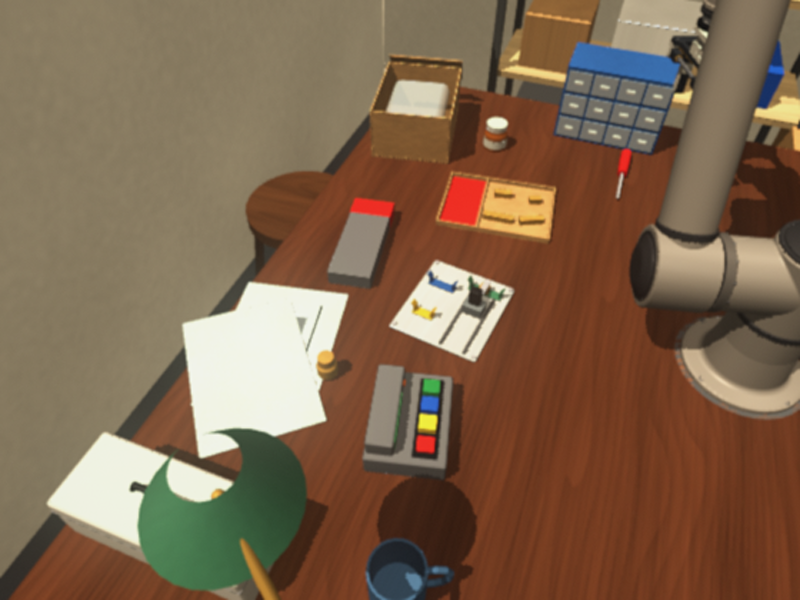

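Both views show the green bracket under the slide at the nest (side view ≈(497,292) of 800x600). The knob is at ≈(475,288), the tray at ≈(498,207), and the tester keys run from red (427,445) to green (432,385). So the 56 mm spacer and the green key are the ones I need. Next I'll work out rough positions.

Run:
```python
from h import *
k=560/800
c=load('side0'); s=load('scene0')
for n,u,v,z in [('jigTL',438,262,.006),('jigR',513,290,.006),('jigB',474,357,.006),('jigL',391,325,.006),('knob',476,282,.073),('green key',432,386,.061),('red',426,444,.053),('trayTL',447,174,.014),('TR',555,186,.014),('BR',551,240,.014),('BL',437,226,.014)]:
    print('side',n,px2w(c,u*k,v*k,z).round(3))
for n,u,v,z in [('jigTop',360,295,.006),('jigR',418,327,.006),('jigB',343,372,.006),('jigL',283,334,.006),('knob',335,295,.073),('green key',409,259,.061),('red',426,239,.053)]:
    print('scene',n,px2w(s,u*k,v*k,z).round(3))
```

```text
side jigTL [ 0.603 -0.047  0.006]
side jigR [ 0.434 -0.025  0.006]
side jigB [0.462 0.166 0.006]
side jigL [0.633 0.15  0.006]
side knob [0.499 0.044 0.073]
side green key [0.504 0.289 0.061]
side red [0.48  0.388 0.053]
side trayTL [ 0.677 -0.342  0.014]
side TR [ 0.418 -0.39   0.014]
side BR [ 0.39  -0.194  0.014]
side BL [ 0.639 -0.148  0.014]
scene jigTop [0.471 0.167 0.006]
scene jigR [0.636 0.15  0.006]
scene jigB [ 0.61  -0.044  0.006]
scene jigL [ 0.441 -0.03   0.006]
scene knob [0.499 0.061 0.073]
scene green key [0.518 0.277 0.061]
scene red [0.487 0.384 0.053]
```

The manual's scale: shifts go in shares of 0.4 m and turns go in shares of 2 rad. Converting my numbers, 0.059 m / 0.4 = 0.1475, -0.005 m / 0.4 = -0.0125.

```bash
echo '[{"aperture":1,"sx":0.1475,"sy":-0.03,"sz":-0.0125},{"aperture":1,"sx":0.1475,"sy":-0.03,"sz":-0.0125},{"aperture":1,"sx":0.1475,"sy":-0.03,"sz":-0.0125},{"aperture":1,"sx":0.1475,"sy":-0.03,"sz":-0.0125},{"aperture":1,"sx":0.1475,"sy":-0.03,"sz":-0.0125}]' | python3 steer.py; echo '[{"aperture":1,"sx":0.1475,"sy":-0.03,"sz":-0.0125},{"aperture":1,"rz":0.065},{"aperture":1,"rz":0.065},{"aperture":0.4},{"aperture":0.4}]' | python3 steer.py
python3 - <<'E'
from h import *
c=snap('wrist','w1'); print(c['s']['tcp_pos'],c['s']['eef_rot'])
cv2.imwrite('pics/w1b.png',cv2.resize(c['pixels'],(800,600),interpolation=cv2.INTER_CUBIC))
E
```

```text
t: 0.78
tcp_pos: [0.4487, -0.3198, 0.2517]
eef_rot: [-0.0, 0.982, 0.19, -0.0]
contact_force: [-0.3, -0.2, 0.3]
opening: 1.001
gripper_force: 0.0
t: 1.4
tcp_pos: [0.4974, -0.2881, 0.2565]
eef_rot: [-0.0, 0.998, 0.062, -0.0]
contact_force: [-0.4, -0.2, 0.8]
opening: 0.832
gripper_force: 0.0
[ 0.49740813 -0.28805635  0.25654452] [-1.14708533e-04  9.98049576e-01  6.24259845e-02 -1.64328324e-04]
```

View pics/w1b.png

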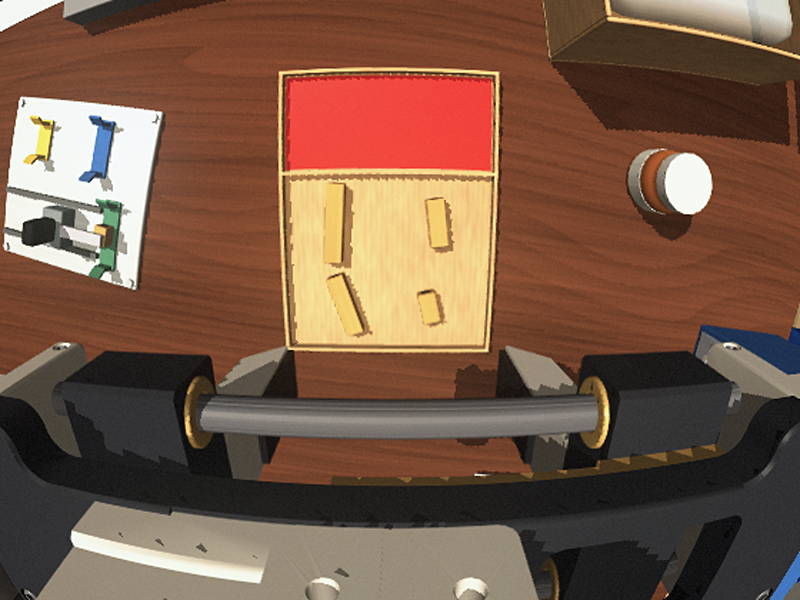

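The wrist view shows the whole tray: the 70 mm spacer at (338,222), the 56 at (346,304), the 42 at (438,222) and the 28 at (429,307), with the red compartment at (390,125). I'll enlarge this and move over the jig for a closer view there.

```bash
python3 - <<'E'
from h import *
c=load('w1')
cv2.imwrite('pics/w1c.png',cv2.resize(c['pixels'][178:248,216:309],None,fx=8.5,fy=8.5,interpolation=cv2.INTER_CUBIC))
k=.7
P={n:px2w(c,u*k,v*k,z) for n,u,v,z in [('tl',281,72,.014),('tr',497,72,.014),('bl',289,350,.014),('br',490,350,.014)]}
print({n:p.round(4) for n,p in P.items()}); 
for a,b in ['tl tr'.split(),'bl br'.split(),'bl tl'.split(),'br tr'.split()]:
  d=P[b]-P[a]; print(a,b,np.linalg.norm(d).round(4),np.arctan2(d[1],d[0]).round(3))
print('jig',[px2w(c,u*k,v*k,.006).round(4) for u,v in [(163,112),(136,289)]])
E
echo '[{"aperture":0.4,"sx":-0.05,"sy":-0.15,"rz":0.04},{"aperture":0.4,"sx":-0.05,"sy":-0.15,"rz":0.04},{"aperture":0.4,"sy":-0.15,"rz":0.04},{"aperture":0.4,"sy":-0.15},{"aperture":0.4,"sx":0.05,"sy":-0.15}]' | python3 steer.py
```

```text
{'tl': array([ 0.6493, -0.1689,  0.014 ]), 'tr': array([ 0.6716, -0.3539,  0.014 ]), 'bl': array([ 0.3971, -0.1991,  0.014 ]), 'br': array([ 0.4211, -0.387 ,  0.014 ])}
tl tr 0.1864 -1.451
bl br 0.1894 -1.444
bl tl 0.2539 0.119
br tr 0.2527 0.131
jig [array([ 0.611 , -0.0531,  0.006 ]), array([ 0.4347, -0.0302,  0.006 ])]
t: 2.08
tcp_pos: [0.4838, 0.0045, 0.2575]
eef_rot: [0.0, 0.998, -0.058, 0.001]
contact_force: [1.1, -1.3, 0.2]
opening: 0.397
gripper_force: 0.0
```

View pics/w1c.png

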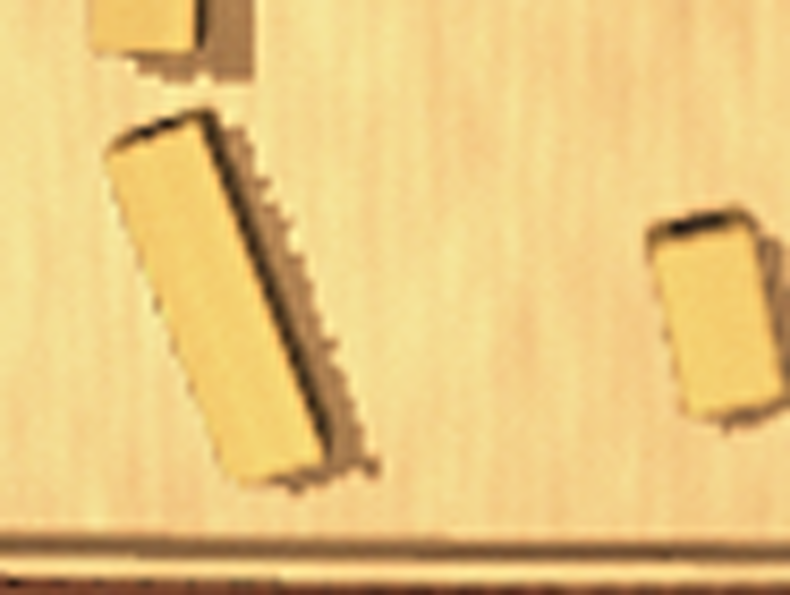

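The crop shows the 56 mm spacer's top-face corners at (107,152), (200,118), (327,463) and (238,482).

```bash
echo '[{"aperture":0.4}]' | python3 steer.py
python3 - <<'E'
from h import *
c=load('w1'); k=1/8.5
P=np.array([px2w(c,216+(u+.5)*k-.5,178+(v+.5)*k-.5,.019) for u,v in [(107,152),(200,118),(327,463),(238,482)]])
d=(P[0]+P[1]-P[2]-P[3])/2; w=P[1]-P[0]
print(P.round(4),'c',P.mean(0).round(4),'len',np.linalg.norm(d),'w',np.linalg.norm(w),'yaw',np.arctan2(d[1],d[0]))
c=snap('wrist','w2'); print(c['s']['tcp_pos'],c['s']['eef_rot'])
cv2.imwrite('pics/w2b.png',cv2.resize(c['pixels'][20:270,110:443],(800,600),interpolation=cv2.INTER_CUBIC))
E
```

```text
t: 2.2
tcp_pos: [0.485, 0.0065, 0.2568]
eef_rot: [-0.0, 0.998, -0.055, 0.0]
contact_force: [0.3, 0.0, -0.2]
opening: 0.4
gripper_force: 0.0
[[ 0.471  -0.2294  0.019 ]
 [ 0.4778 -0.2427  0.019 ]
 [ 0.4268 -0.267   0.019 ]
 [ 0.422  -0.2538  0.019 ]] c [ 0.4494 -0.2483  0.019 ] len 0.05563973885838732 w 0.01493957442210448 yaw 0.4526945100048059
[0.48500627 0.00645321 0.2568294 ] [-3.63341133e-04  9.98483637e-01 -5.50463297e-02  4.42565458e-04]
```

View pics/w2b.png

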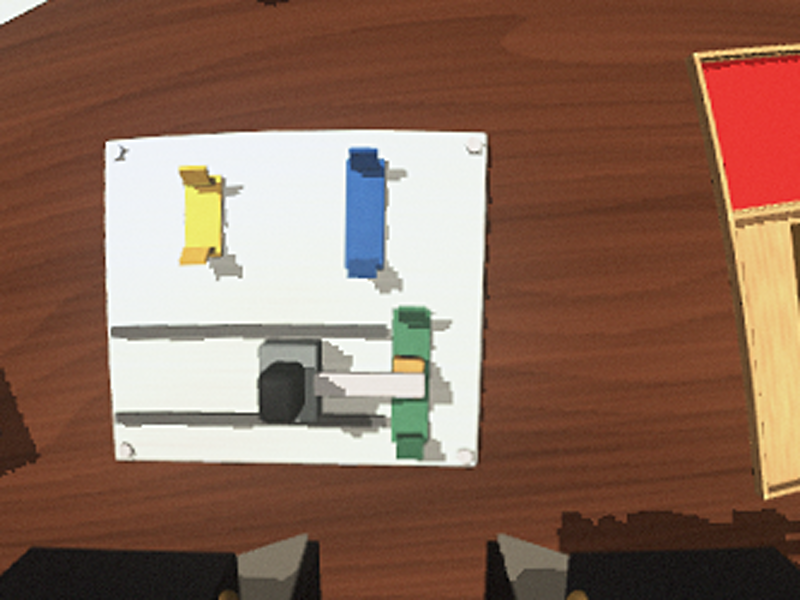

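The wrist view shows jig plate corners at (106,142), (487,133), (478,466) and (117,460). The slide finger's tip is at (425,385), the knob at ≈(280,400), and the short spacer pokes out beside the finger at (408,365). The green bracket runs from (411,310) to (411,456).

```bash
cat >> h.py <<'E'
def toolrel(p,yaw):
    s=status.state(); R=rot(s['eef_rot']); y0=np.arctan2(R[1,0],R[0,0])
    print('tool delta',(R.T@(np.array(p)-s['tcp_pos'])).round(4),'rz',round(y0-yaw,4))
E
python3 - <<'E'
from h import *
c=load('w2'); q=lambda u,v,z: px2w(c,110+(u+.5)*333/800-.5,20+(v+.5)*250/600-.5,z)
J=np.array([[130,167],[130,-37],[-50,-37],[-50,167]])/1e3
W=np.array([q(*p,.006) for p in [(106,142),(487,133),(478,466),(117,460)]])[:,:2]
a,b=J-J.mean(0),W-W.mean(0); yaw=np.arctan2((a[:,0]*b[:,1]-a[:,1]*b[:,0]).sum(),(a*b).sum())
R=np.array([[np.cos(yaw),-np.sin(yaw)],[np.sin(yaw),np.cos(yaw)]]); o=W.mean(0)-R@J.mean(0)
print('yaw',yaw,'o',o,'res mm',((W-(J@R.T+o))*1e3).round(1).tolist())
inj=lambda p:(R.T@(p[:2]-o)*1e3).round(1)
for n,u,v,z in [('tip',426,372,.035),('tip2',426,397,.035),('knobtop',281,402,.073),('spacer top edge',408,358,.026),('brTop',411,308,.031),('brBot',411,458,.031),('base L',393,380,.01),('carr TL',262,341,.035),('carrTR',321,341,.035)]: print(n,inj(q(u,v,z)))
for t in (.09,.08,.075): print(t,[w2px(c,np.r_[R@[x,.145-t+y]+o,.073]).round(0)/ [.41625,.41667]-[110/.41625,20/.41667] for x,y in((0,0),(.012,.009),(-.012,-.009))])
E
```

```text
yaw -0.12428629640908904 o [0.4878394  0.00108001] res mm [[-0.9, -0.2], [-0.6, 0.4], [0.6, -0.1], [0.9, -0.1]]
tip [ 6.9 -6.5]
tip2 [-5.7 -6.8]
knobtop [-1.2 59.6]
spacer top edge [12.4  2.4]
brTop [38.1  1.4]
brBot [-38.4   0.1]
base L [-1.8 10. ]
carr TL [21.7 74.6]
carrTR [21.7 45.2]
0.09 [array([290.69069069, 398.39681283]), array([269.06906907, 371.99702402]), array([309.90990991, 424.79660163])]
0.08 [array([269.06906907, 398.39681283]), array([247.44744745, 371.99702402]), array([288.28828829, 424.79660163])]
0.075 [array([257.05705706, 398.39681283]), array([237.83783784, 371.99702402]), array([278.67867868, 424.79660163])]
```

Run:
```python
from h import *
toolrel([.4953,.0611,.045],-.1243)
```

```text
tool delta [ 0.0044 -0.0576  0.2117] rz 0.0121
```

In the tool's units: -0.0576 m / 0.4 = -0.144, 0.055 m / 0.4 = 0.1375, 0.012 rad / 2 = 0.006.

```bash
echo '[{"aperture":0.45,"sx":0.011,"sy":-0.144,"rz":0.006},{"aperture":0.45,"sz":0.1375},{"aperture":0.45,"sz":0.1375},{"aperture":0.45,"sz":0.1375},{"aperture":0.45,"sz":0.1168}]' | python3 steer.py 15; echo '[{"aperture":0},{"aperture":0},{"aperture":0}]' | python3 steer.py
```

```text
t: 2.88
tcp_pos: [0.4948, 0.0578, 0.0433]
eef_rot: [0.0, 0.998, -0.065, -0.0]
contact_force: [0.5, 0.1, 0.2]
opening: 0.454
gripper_force: 0.0
t: 3.25
tcp_pos: [0.4968, 0.0593, 0.047]
eef_rot: [-0.0, 0.998, -0.065, 0.002]
contact_force: [0.2, -0.4, -0.1]
opening: 0.194
gripper_force: 15.0
```

In the tool's units: -0.025 m / 0.4 = -0.0625, -0.02 m / 0.4 = -0.05.

```bash
echo '[{"aperture":0,"sy":-0.05},{"aperture":0,"sy":-0.0625},{"aperture":0,"sy":-0.0625},{"aperture":0,"sy":-0.025},{"aperture":0,"sy":-0.015}]' | python3 steer.py; echo '[{"aperture":0,"sy":-0.0075},{"aperture":0}]' | python3 steer.py
```

```text
t: 3.88
tcp_pos: [0.5079, 0.1451, 0.047]
eef_rot: [-0.0, 0.998, -0.064, 0.002]
contact_force: [-0.5, -2.5, 7.5]
opening: 0.195
gripper_force: 15.0
t: 4.12
tcp_pos: [0.508, 0.146, 0.0469]
eef_rot: [0.001, 0.998, -0.064, 0.002]
contact_force: [-0.9, -10.5, 9.2]
opening: 0.196
gripper_force: 15.0
```

The slide met its stop (-10.5 N at jig y ≈146 mm), so I'll release it and look at the nest.

In the tool's units: 0.06 m / 0.4 = 0.15, -0.055 m / 0.4 = -0.1375.

```bash
echo '[{"aperture":0.45},{"aperture":0.45},{"aperture":0.45,"sz":-0.1375},{"aperture":0.45,"sy":0.1,"sz":-0.1125},{"aperture":0.45,"sy":0.15}]' | python3 steer.py 20;echo '[{"aperture":0.45,"sy":0.1125},{"aperture":0.45},{"aperture":0.45}]' | python3 steer.py
python3 - <<'E'
from h import *
c=snap('wrist','w3')
p=w2px(c,[.4878,.0011,.026]); print(p,c['s']['tcp_pos'])
x,y=int(p[0]),int(p[1]); x0,y0=x-66,y-50; print(x0,y0)
cv2.imwrite('pics/w3b.png',cv2.resize(c['pixels'][y0:y0+99,x0:x0+132],(800,600),interpolation=cv2.INTER_CUBIC))
E
```

```text
t: 4.75
tcp_pos: [0.4962, 0.0487, 0.1486]
eef_rot: [-0.0, 0.998, -0.063, 0.004]
contact_force: [1.7, -1.9, -0.4]
opening: 0.45
gripper_force: 0.0
t: 5.12
tcp_pos: [0.4881, 0.0045, 0.145]
eef_rot: [-0.0, 0.998, -0.065, -0.0]
contact_force: [-0.1, -0.5, -0.1]
opening: 0.449
gripper_force: 0.0
[280.88697665 205.00430673] [0.48814489 0.00449245 0.14497312]
214 155
```

View pics/w3b.png

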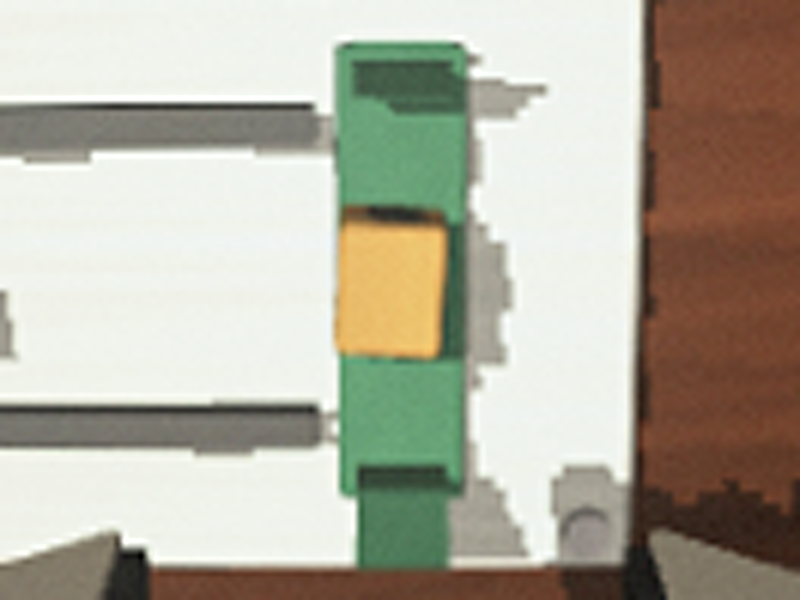

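The nest crop shows the short spacer's top-face corners at (343,216), (447,222), (439,358) and (336,353). The green base's edges are at u≈340 and u≈463.

Run:
```python
from h import *
c=load('w3'); q=lambda u,v,z: px2w(c,214+(u+.5)*.165-.5,155+(v+.5)*.165-.5,z)
yaw=-.1243; R=np.array([[np.cos(yaw),-np.sin(yaw)],[np.sin(yaw),np.cos(yaw)]]); o=np.array([.4878,.0011])
inj=lambda p:(R.T@(p[:2]-o)*1e3).round(1)
P=np.array([q(u,v,.026) for u,v in [(343,216),(447,222),(439,358),(336,353)]])
d=(P[0]+P[1]-P[2]-P[3])/2; w=P[1]-P[0]
print(P.mean(0),inj(P.mean(0)),np.linalg.norm(d),np.linalg.norm(w),np.arctan2(d[1],d[0]))
for n,u,v,z in [('baseL',340,420,.01),('baseR',465,420,.01),('rail1',316,106,.012),('rail2',320,405,.012),('brTop',400,44,.031),('cheekbot',400,490,.031),('plate edge',644,0,.006),('plate edge',634,560,.006)]: print(n,inj(q(u,v,z)))
toolrel([*P.mean(0)[:2],.013],np.arctan2(d[1],d[0]))
```

```text
[0.4907499  0.00316116 0.026     ] [2.7 2.4] 0.02045951250051071 0.014974113914151098 -0.181532322827824
baseL [-22.7  10.5]
baseR [-22.8  -9.1]
rail1 [27.2 13.5]
rail2 [-19.6  13.5]
brTop [38.8  1.1]
cheekbot [-26.7   1.3]
plate edge [ 42.5 -36.1]
plate edge [-48.4 -37.1]
tool delta [0.0028 0.0015 0.1319] rz 0.053
```

In the tool's units: 0.05 m / 0.4 = 0.125, 0.04 m / 0.4 = 0.1, 0.053 rad / 2 = 0.0265.

```bash
echo '[{"aperture":0.45,"sx":0.007,"sy":0.0038,"sz":0.1,"rz":0.0265},{"aperture":0.45,"sz":0.125},{"aperture":0.45,"sz":0.075},{"aperture":0.45,"sz":0.0263},{"aperture":0.45}]' | python3 steer.py 15; echo '[{"aperture":0},{"aperture":0},{"aperture":0}]' | python3 steer.py
```

```text
t: 5.8
tcp_pos: [0.4909, 0.003, 0.0144]
eef_rot: [-0.0, 0.996, -0.09, -0.0]
contact_force: [0.1, -0.7, 0.6]
opening: 0.452
gripper_force: 0.0
t: 6.18
tcp_pos: [0.4912, 0.0021, 0.0152]
eef_rot: [0.0, 0.996, -0.091, 0.001]
contact_force: [0.4, -0.1, -0.0]
opening: 0.173
gripper_force: 1.9
```

In the tool's units: -0.05 m / 0.4 = -0.125, -0.03 m / 0.4 = -0.075.

```bash
echo '[{"aperture":0},{"aperture":0,"sz":-0.05},{"aperture":0,"sz":-0.125},{"aperture":0,"sz":-0.075}]' | python3 steer.py
python3 - <<'E'
from h import *
toolrel([.6152,-.2671,.0085],.0)
E
```

```text
t: 6.68
tcp_pos: [0.4912, 0.0021, 0.1164]
eef_rot: [0.0, 0.996, -0.091, 0.001]
contact_force: [0.3, -0.6, -0.1]
opening: 0.172
gripper_force: 15.0
tool delta [0.1705 0.2423 0.1083] rz -0.1823
```

In the tool's units: 0.0485 m / 0.4 = 0.1213, 0.0341 m / 0.4 = 0.0853.

```bash
echo '[{"aperture":0,"sx":0.0853,"sy":0.1213},{"aperture":0,"sx":0.0853,"sy":0.1213},{"aperture":0,"sx":0.0853,"sy":0.1213},{"aperture":0,"sx":0.0853,"sy":0.1213},{"aperture":0,"sx":0.0853,"sy":0.1213}]' | python3 steer.py ; echo '[{"aperture":0,"sz":0.125},{"aperture":0,"sz":0.1},{"aperture":0,"sz":0.025},{"aperture":0}]' | python3 steer.py
python3 - <<'E'
from h import *
toolrel([.6152,-.2671,.0085],.0)
E
```

```text
t: 7.3
tcp_pos: [0.6148, -0.269, 0.1144]
eef_rot: [-0.0, 0.996, -0.091, -0.0]
contact_force: [0.8, -0.2, -0.2]
opening: 0.172
gripper_force: 15.0
t: 7.8
tcp_pos: [0.6146, -0.2671, 0.0148]
eef_rot: [0.0, 0.996, -0.091, -0.0]
contact_force: [0.4, 0.3, -0.3]
opening: 0.174
gripper_force: 15.0
tool delta [ 0.0006 -0.0001  0.0063] rz -0.182
```

In the tool's units: 0.006 m / 0.4 = 0.015.

```bash
echo '[{"aperture":0,"sz":0.015},{"aperture":0},{"aperture":0.3},{"aperture":0.45},{"aperture":0.45}]' | python3 steer.py ; echo '[{"aperture":0.45,"sz":-0.125},{"aperture":0.45,"sz":-0.125}]' | python3 steer.py
python3 - <<'E'
from h import *
toolrel([.4494,-.2483,.0065],.4527)
E
```

```text
t: 8.43
tcp_pos: [0.6146, -0.2672, 0.0088]
eef_rot: [0.0, 0.996, -0.091, 0.0]
contact_force: [0.7, -0.6, 0.6]
opening: 0.426
gripper_force: 0.0
t: 8.68
tcp_pos: [0.6141, -0.267, 0.1091]
eef_rot: [-0.0, 0.996, -0.091, -0.001]
contact_force: [0.2, 0.2, -0.2]
opening: 0.45
gripper_force: 0.0
tool delta [-0.1652  0.0115  0.1029] rz -0.6349
```

In the tool's units: -0.0551 m / 0.4 = -0.1378, 0.0038 m / 0.4 = 0.0095, -0.159 rad / 2 = -0.0795.

```bash
echo '[{"aperture":0.45,"sx":-0.1378,"sy":0.0095,"sz":-0.03},{"aperture":0.45,"sx":-0.1378,"sy":0.0095,"sz":-0.03},{"aperture":0.45,"sx":-0.1378,"sy":0.0095,"sz":-0.03},{"aperture":0.45,"rz":-0.0795},{"aperture":0.45,"rz":-0.0795}]' | python3 steer.py ; echo '[{"aperture":0.45,"rz":-0.0795},{"aperture":0.45,"rz":-0.079},{"aperture":0.45},{"aperture":0.45}]' | python3 steer.py
python3 - <<'E'
from h import *
toolrel([.4494,-.2483,.0065],.4527)
c=snap('wrist','w4')
p=w2px(c,[.4494,-.2483,.019]); print(p,c['s']['tcp_pos'])
x,y=int(p[0]),int(p[1]); x0,y0=x-80,y-60; print(x0,y0)
im=cv2.resize(c['pixels'][y0:y0+120,x0:x0+160],(800,600),interpolation=cv2.INTER_CUBIC)
im[:210,:280]=cv2.resize(c['pixels'],(280,210)); cv2.imwrite('pics/w4b.png',im)
E
```

```text
t: 9.3
tcp_pos: [0.4494, -0.2486, 0.1453]
eef_rot: [0.0, 0.998, 0.07, 0.001]
contact_force: [-0.3, -0.4, 0.1]
opening: 0.449
gripper_force: 0.0
t: 9.8
tcp_pos: [0.4499, -0.2484, 0.1446]
eef_rot: [0.0, 0.975, 0.223, 0.0]
contact_force: [0.5, -0.0, 0.6]
opening: 0.454
gripper_force: 0.0
tool delta [-0.0004 -0.0003  0.1381] rz -0.003
[276.3545901  203.45985011] [ 0.4498596  -0.24842131  0.14460859]
196 143
```

View pics/w4b.png

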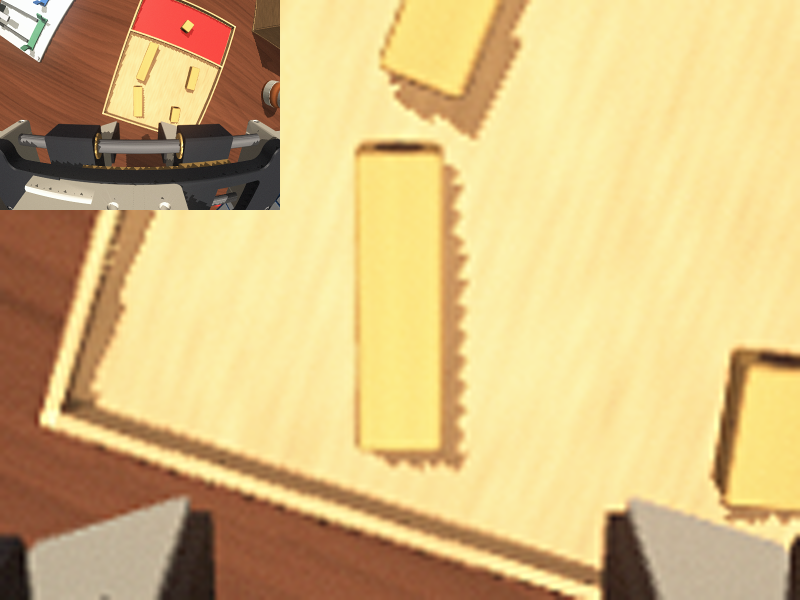

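The short spacer lies in the red compartment (inset). The 56 mm spacer's top face runs from (356,152) and (441,152) to (358,450) and (440,450), which lines it up with the tool.

Run:
```python
from h import *
c=load('w4'); q=lambda u,v,z: px2w(c,196+(u+.5)*.2-.5,143+(v+.5)*.2-.5,z)
P=np.array([q(u,v,.019) for u,v in [(356,152),(441,152),(440,450),(358,450)]])
d=(P[0]+P[1]-P[2]-P[3])/2; w=P[1]-P[0]; y=np.arctan2(d[1],d[0])
print(P.mean(0),np.linalg.norm(d),np.linalg.norm(w),y)
toolrel([*P.mean(0)[:2],.0075],y)
```

```text
[ 0.44896757 -0.24749896  0.019     ] 0.055587768345296926 0.014983697482251295 0.4504815570063083
tool delta [-0.0004 -0.0012  0.1371] rz -0.0002
```

In the tool's units: 0.05 m / 0.4 = 0.125, 0.025 m / 0.4 = 0.0625.

```bash
echo '[{"aperture":0.45,"sx":-0.001,"sy":-0.003,"sz":0.125},{"aperture":0.45,"sz":0.125},{"aperture":0.45,"sz":0.0625},{"aperture":0.45,"sz":0.03},{"aperture":0.45}]' | python3 steer.py ; echo '[{"aperture":0},{"aperture":0},{"aperture":0},{"aperture":0}]' | python3 steer.py 20;echo '[{"aperture":0,"sz":-0.05},{"aperture":0,"sz":-0.125},{"aperture":0,"sz":-0.15},{"aperture":0}]' | python3 steer.py
python3 - <<'E'
from h import *
toolrel([.4879,.0016,.0145],-.1243)
E
```

```text
t: 10.48
tcp_pos: [0.4489, -0.2475, 0.0073]
eef_rot: [-0.0, 0.975, 0.224, -0.0]
contact_force: [-1.0, 0.2, 0.0]
opening: 0.447
gripper_force: 0.0
t: 10.98
tcp_pos: [0.4493, -0.2477, 0.0082]
eef_rot: [0.0, 0.974, 0.224, 0.0]
contact_force: [0.0, 1.4, 5.5]
opening: 0.175
gripper_force: 20.0
t: 11.48
tcp_pos: [0.4512, -0.2491, 0.142]
eef_rot: [0.004, 0.974, 0.225, 0.003]
contact_force: [0.2, -0.3, -0.1]
opening: 0.168
gripper_force: 20.0
tool delta [ 0.1422 -0.2105  0.1263] rz 0.5772
```

In the tool's units: -0.0421 m / 0.4 = -0.1053, 0.0284 m / 0.4 = 0.071.

```bash
echo '[{"aperture":0,"sx":0.071,"sy":-0.1053},{"aperture":0,"sx":0.071,"sy":-0.1053},{"aperture":0,"sx":0.071,"sy":-0.1053},{"aperture":0,"sx":0.071,"sy":-0.1053},{"aperture":0,"sx":0.071,"sy":-0.1053}]' | python3 steer.py ; echo '[{"aperture":0,"rz":0.072},{"aperture":0,"rz":0.072},{"aperture":0,"rz":0.072},{"aperture":0,"rz":0.072},{"aperture":0}]' | python3 steer.py
python3 - <<'E'
from h import *
toolrel([.4879,.0016,.0155],-.1243)
c=snap('wrist','w5')
p=w2px(c,[.4878,.0011,.09]); print(p,c['s']['tcp_pos'])
x,y=int(p[0]),int(p[1]); x0,y0=x-80,y-70; print(x0,y0)
cv2.imwrite('pics/w5b.png',cv2.resize(c['pixels'][y0:y0+120,x0:x0+160],(800,600),interpolation=cv2.INTER_CUBIC))
E
```

```text
t: 12.1
tcp_pos: [0.4839, 0.0056, 0.1364]
eef_rot: [-0.0, 0.975, 0.224, -0.001]
contact_force: [0.6, -0.3, -0.8]
opening: 0.172
gripper_force: 20.0
t: 12.72
tcp_pos: [0.4839, 0.004, 0.1365]
eef_rot: [-0.0, 0.998, -0.061, -0.001]
contact_force: [-0.5, 0.6, -0.6]
opening: 0.174
gripper_force: 20.0
tool delta [0.0045 0.0019 0.121 ] rz 0.0023
[280.45891976 226.81788399] [0.48390208 0.0039947  0.13648468]
200 156
```

View pics/w5b.png

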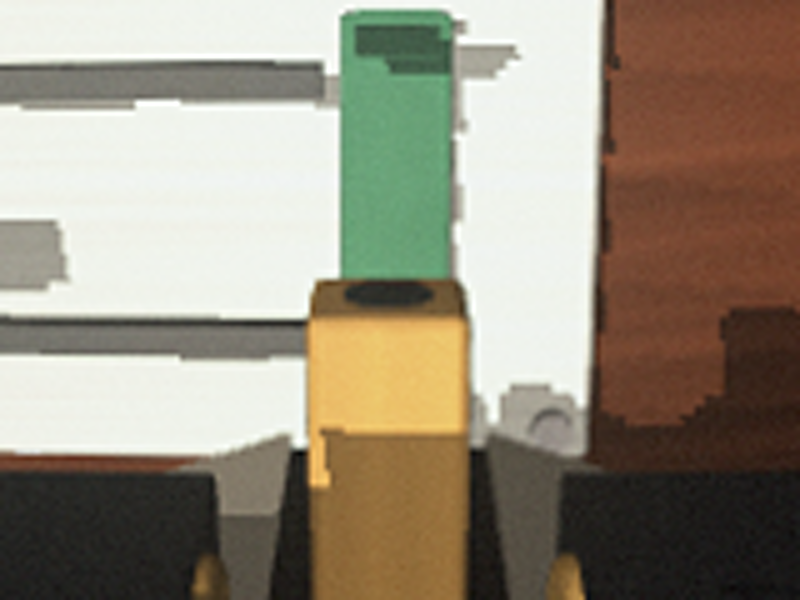

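The held spacer is level. Its front top edge is at v≈318, from u=310 to 466, which gives its offset along the tool's x.

Run:
```python
from h import *
c=load('w5'); R=rot(c['s']['eef_rot'])
for u,v,dz in [(310,318,.0108),(466,318,.0108),(315,281,-.0052),(464,283,-.0052)]:
    P=px2w(c,200+(u+.5)*.2-.5,156+(v+.5)*.2-.5,c['s']['tcp_pos'][2]+dz); print((R.T@(P-c['s']['tcp_pos'])*1e3).round(1))
```

```text
[ 27.4  -7.2 -10.9]
[ 27.5   7.6 -10.9]
[26.5 -7.4  5.1]
[26.3  8.2  5.2]
```

In the tool's units: 0.04 m / 0.4 = 0.1, 0.0052 m / 0.4 = 0.013, 0.002 rad / 2 = 0.001.

```bash
echo '[{"aperture":0,"sx":0.013,"sy":0.0048,"sz":0.075,"rz":0.001},{"aperture":0,"sz":0.1},{"aperture":0,"sz":0.0625},{"aperture":0},{"aperture":0}]' | python3 steer.py
python3 - <<'E'
from h import *
toolrel([.4886,.0015,.0155],-.1243)
E
```

```text
t: 13.4
tcp_pos: [0.49, 0.0013, 0.0432]
eef_rot: [0.0, 0.998, -0.062, 0.001]
contact_force: [0.8, 0.2, 0.3]
opening: 0.172
gripper_force: 20.0
tool delta [-0.0015 -0.      0.0277] rz 0.0003
```

In the tool's units: 0.008 m / 0.4 = 0.02.

```bash
echo '[{"aperture":0,"sz":0.02},{"aperture":0},{"aperture":0}]' | python3 steer.py
python3 - <<'E'
from h import *
toolrel([.4886,.0015,.0155],-.1243)
E
echo '[{"aperture":0}]' | python3 steer.py
python3 - <<'E'
from h import *
toolrel([.4886,.0015,.0155],-.1243)
E
```

```text
t: 13.78
tcp_pos: [0.4896, 0.0014, 0.0348]
eef_rot: [0.0, 0.998, -0.062, 0.0]
contact_force: [-0.6, 0.3, -0.3]
opening: 0.169
gripper_force: 20.0
tool delta [-0.001  -0.      0.0193] rz -0.0007
t: 13.9
tcp_pos: [0.4896, 0.0014, 0.0347]
eef_rot: [0.0, 0.998, -0.063, 0.0]
contact_force: [0.1, 0.6, -0.5]
opening: 0.171
gripper_force: 20.0
tool delta [-0.0011  0.      0.0192] rz -0.0008
```

In the tool's units: 0.008 m / 0.4 = 0.02, 0.005 m / 0.4 = 0.0125.

```bash
echo '[{"aperture":0,"sx":-0.0025,"sz":0.02},{"aperture":0,"sz":0.0125},{"aperture":0,"sz":0.0075},{"aperture":0,"sz":0.005},{"aperture":0}]' | python3 steer.py
```

```text
t: 14.52
tcp_pos: [0.4885, 0.0015, 0.0163]
eef_rot: [0.0, 0.998, -0.063, -0.0]
contact_force: [-0.2, -0.6, -0.4]
opening: 0.175
gripper_force: 20.0
```

In the tool's units: 0.001 m / 0.4 = 0.0025.

```bash
echo '[{"aperture":0,"sz":0.0025},{"aperture":0}]' | python3 steer.py; echo '[{"aperture":0.2},{"aperture":0.45},{"aperture":0.45},{"aperture":0.45,"sz":-0.075},{"aperture":0.45,"sz":-0.125}]' | python3 steer.py; echo '[{"aperture":0.45,"sz":-0.125},{"aperture":0.45},{"aperture":0.45}]' | python3 steer.py
python3 - <<'E'
from h import *
c=snap('wrist','w6')
p=w2px(c,[.4878,.0011,.026]); print(p,c['s']['tcp_pos'])
x,y=int(p[0]),int(p[1]); x0,y0=x-66,y-50; print(x0,y0)
cv2.imwrite('pics/w6b.png',cv2.resize(c['pixels'][y0:y0+99,x0:x0+132],(800,600),interpolation=cv2.INTER_CUBIC))
E
```

```text
t: 14.78
tcp_pos: [0.4885, 0.0015, 0.0155]
eef_rot: [0.0, 0.998, -0.063, 0.0]
contact_force: [0.3, 0.9, -0.2]
opening: 0.171
gripper_force: 20.0
t: 15.4
tcp_pos: [0.4873, 0.0016, 0.0951]
eef_rot: [-0.0, 0.998, -0.063, -0.002]
contact_force: [0.9, 0.3, 0.6]
opening: 0.448
gripper_force: 0.0
t: 15.78
tcp_pos: [0.4879, 0.0016, 0.145]
eef_rot: [0.0, 0.998, -0.063, -0.0]
contact_force: [-0.8, 0.7, 0.4]
opening: 0.445
gripper_force: 0.0
[277.5244576  205.09709316] [0.48793609 0.00159366 0.14499446]
211 155
```

View pics/w6b.png

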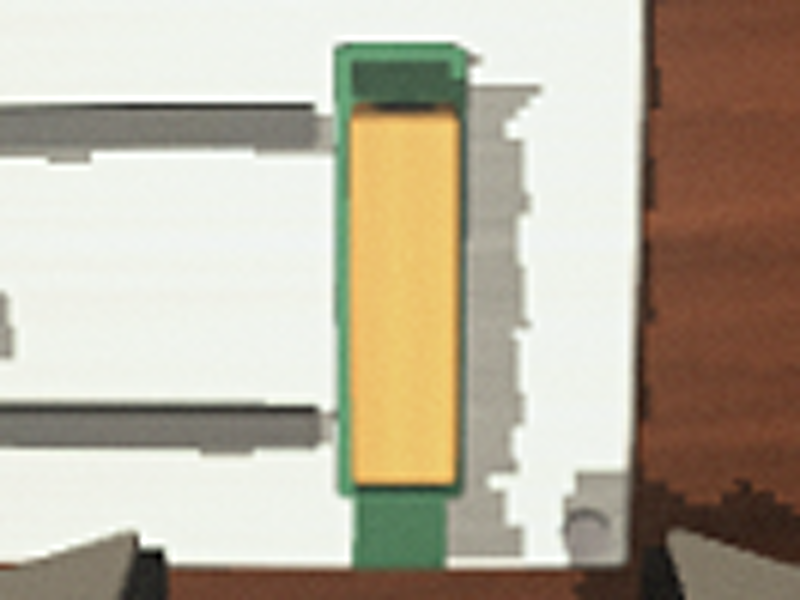

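The 56 mm spacer lies flat in the green bracket, with top-face corners at (350,110), (460,113), (457,486) and (351,485). I'll check its centre, then work out the move back to the knob.

Run:
```python
from h import *
c=load('w6'); q=lambda u,v,z: px2w(c,211+(u+.5)*.165-.5,155+(v+.5)*.165-.5,z)
yaw=-.1243; R=np.array([[np.cos(yaw),-np.sin(yaw)],[np.sin(yaw),np.cos(yaw)]]); o=np.array([.4878,.0011])
inj=lambda p:(R.T@(p[:2]-o)*1e3).round(1)
P=np.array([q(u,v,.026) for u,v in [(350,110),(460,113),(457,486),(351,485)]])
d=(P[0]+P[1]-P[2]-P[3])/2; print(inj(P.mean(0)),np.linalg.norm(d),np.arctan2(d[1],d[0]))
for n,u,v,z in [('baseL',338,420,.01),('baseR',465,420,.01),('cheek tops: ',400,44,.031),('bot',400,491,.031)]: print(n,inj(q(u,v,z)))
toolrel([.5062,.1463,.046],-.1243)
```

```text
[0.5 0.2] 0.05633648979532359 -0.12710910050381283
baseL [-22.7  10.6]
baseR [-22.7  -9.3]
cheek tops:  [38.9  0.8]
bot [-26.7   0.8]
tool delta [ 0.0006 -0.1459  0.0984] rz -0.0009
```

In the tool's units: -0.05 m / 0.4 = -0.125, 0.048 m / 0.4 = 0.12.

```bash
echo '[{"aperture":0.45,"sx":0.002,"sy":-0.125},{"aperture":0.45,"sy":-0.125},{"aperture":0.45,"sy":-0.1138},{"aperture":0.45,"sz":0.125},{"aperture":0.45,"sz":0.12}]' | python3 steer.py 15; echo '[{"aperture":0},{"aperture":0},{"aperture":0}]' | python3 steer.py
```

```text
t: 16.45
tcp_pos: [0.5064, 0.1465, 0.0449]
eef_rot: [0.0, 0.998, -0.062, -0.001]
contact_force: [0.6, -0.4, -0.6]
opening: 0.448
gripper_force: 0.0
t: 16.82
tcp_pos: [0.5087, 0.1458, 0.0492]
eef_rot: [-0.0, 0.998, -0.063, 0.002]
contact_force: [0.9, -0.3, -2.7]
opening: 0.194
gripper_force: 15.0
```

In the tool's units: 0.025 m / 0.4 = 0.0625, 0.02 m / 0.4 = 0.05.

```bash
echo '[{"aperture":0,"sy":0.05},{"aperture":0,"sy":0.0625},{"aperture":0,"sy":0.0625},{"aperture":0,"sy":0.03},{"aperture":0,"sy":0.015}]' | python3 steer.py; echo '[{"aperture":0,"sy":0.0075},{"aperture":0}]' | python3 steer.py
```

```text
t: 17.45
tcp_pos: [0.4974, 0.0576, 0.0491]
eef_rot: [-0.0, 0.998, -0.063, 0.002]
contact_force: [-0.4, 3.1, 7.7]
opening: 0.191
gripper_force: 15.0
t: 17.7
tcp_pos: [0.4972, 0.0564, 0.0491]
eef_rot: [-0.001, 0.998, -0.063, 0.002]
contact_force: [0.2, 9.2, 7.0]
opening: 0.198
gripper_force: 15.0
```

In the tool's units: -0.05 m / 0.4 = -0.125, -0.002 m / 0.4 = -0.005.

```bash
echo '[{"aperture":0,"sy":0.005},{"aperture":0},{"aperture":0.45,"sy":-0.005},{"aperture":0.45},{"aperture":0.45,"sz":-0.125}]' | python3 steer.py ;echo '[{"aperture":0,"sx":-0.02,"sy":-0.1,"sz":-0.1},{"aperture":0,"sx":-0.02,"sy":-0.125,"sz":-0.075},{"aperture":0,"sx":-0.02,"sy":-0.125,"sz":-0.075},{"aperture":0,"sx":-0.02,"sy":-0.125},{"aperture":0}]' | python3 steer.py; echo '[{"aperture":0}]' | python3 steer.py
python3 - <<'E'
from h import *
c=snap('wrist','w7'); print(c['s']['tcp_pos'])
cv2.imwrite('pics/w7b.png',cv2.resize(c['pixels'],(800,600),interpolation=cv2.INTER_CUBIC))
E
```

```text
t: 18.32
tcp_pos: [0.4935, 0.055, 0.0952]
eef_rot: [0.0, 0.998, -0.063, -0.004]
contact_force: [0.5, 0.5, 0.7]
opening: 0.436
gripper_force: 0.0
t: 18.95
tcp_pos: [0.4875, 0.2503, 0.1976]
eef_rot: [-0.0, 0.998, -0.061, 0.0]
contact_force: [0.3, 0.2, -0.0]
opening: 0.01
gripper_force: 0.0
t: 19.08
tcp_pos: [0.4878, 0.2472, 0.197]
eef_rot: [0.001, 0.998, -0.062, -0.0]
contact_force: [-0.7, 0.6, -0.2]
opening: 0.003
gripper_force: 0.0
[0.48779748 0.24719006 0.19700639]
```

View pics/w7b.png

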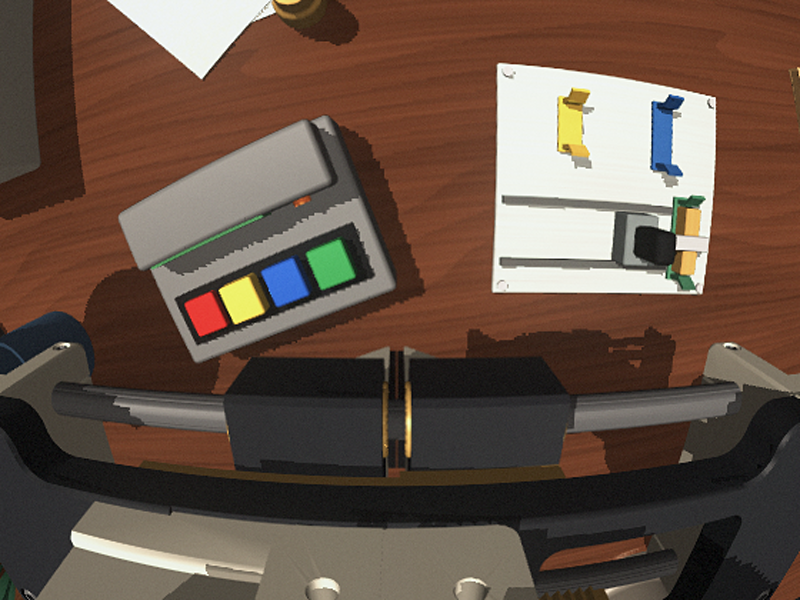

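The tester's green key top is centred at ≈(331,263), blue at (285,282), yellow at (241,299) and red (down) at (206,315). The slide's finger now reaches over and beyond the seated spacer at (690,243).

Run:
```python
from h import *
c=load('w7'); k=.7
K={n:px2w(c,(u+.5)*k-.5,(v+.5)*k-.5,z) for n,u,v,z in [('g',331,263,.061),('b',285,282,.061),('y',241,299,.061),('r',206,315,.053)]}
print({n:p.round(4) for n,p in K.items()})
d=K['y']-K['g']; print(np.linalg.norm(d),'row yaw',np.arctan2(d[1],d[0])); yaw=np.arctan2(d[1],d[0])-np.pi/2
s=np.array([.4972,.0564]); print(yaw)
toolrel([*K['g'][:2],.066],yaw)
q=px2w(c,708*k,243*k,.035); yj=-.1243; R=np.array([[np.cos(yj),-np.sin(yj)],[np.sin(yj),np.cos(yj)]]); print('finger tip in jig',R.T@(q[:2]-[.4878,.0011]))
```

```text
{'g': array([0.5086, 0.2868, 0.061 ]), 'b': array([0.5001, 0.3195, 0.061 ]), 'y': array([0.4925, 0.3529, 0.061 ]), 'r': array([0.4823, 0.3859, 0.053 ])}
0.06802974110659228 row yaw 1.8096360294400233
0.23883970264512677
tool delta [ 0.0155 -0.0424  0.131 ] rz -0.365
finger tip in jig [ 0.00119213 -0.01170336]
```

The manual's scale: shifts go in shares of 0.4 m and turns go in shares of 2 rad. Converting my numbers, 0.05 m / 0.4 = 0.125, -0.0424 m / 0.4 = -0.106, -0.183 rad / 2 = -0.0915.

```bash
echo '[{"aperture":0,"sx":0.0388,"sy":-0.106,"sz":0.05},{"aperture":0,"rz":-0.0915},{"aperture":0,"sz":0.125,"rz":-0.091},{"aperture":0,"sz":0.125},{"aperture":0}]' | python3 steer.py
python3 - <<'E'
from h import *
toolrel([.5086,.2868,.052],.239)
E
```

```text
t: 19.75
tcp_pos: [0.5065, 0.2855, 0.074]
eef_rot: [0.001, 0.993, 0.119, -0.004]
contact_force: [-0.6, 0.9, 1.1]
opening: 0.006
gripper_force: 0.0
tool delta [ 0.0025 -0.0008  0.022 ] rz -0.0014
```

In the tool's units: 0.01 m / 0.4 = 0.025, 0.005 m / 0.4 = 0.0125.

```bash
echo '[{"aperture":0,"sx":0.005,"sz":0.025},{"aperture":0,"sz":0.0125},{"aperture":0,"sz":0.01},{"aperture":0,"sz":0.005},{"aperture":0}]' | python3 steer.py
```

```text
t: 20.38
tcp_pos: [0.5106, 0.2887, 0.0566]
eef_rot: [0.0, 0.993, 0.12, 0.0]
contact_force: [-0.0, 0.0, 0.0]
opening: 0.001
gripper_force: 0.0
```

In the tool's units: -0.002 m / 0.4 = -0.005, 0.001 m / 0.4 = 0.0025.

```bash
echo '[{"aperture":0,"sx":-0.005,"sy":0.0025,"sz":0.005},{"aperture":0,"sz":0.005},{"aperture":0}]' | python3 steer.py; echo '[{"aperture":0,"sz":0.0025},{"aperture":0}]' | python3 steer.py
```

```text
t: 20.75
tcp_pos: [0.5093, 0.2873, 0.0532]
eef_rot: [-0.0, 0.993, 0.12, 0.001]
contact_force: [-1.1, 0.1, 5.0]
opening: 0.004
gripper_force: 2.4
t: 21.0
tcp_pos: [0.5096, 0.2875, 0.0531]
eef_rot: [-0.0, 0.993, 0.12, 0.001]
contact_force: [-4.9, -0.6, 12.3]
opening: 0.003
gripper_force: 7.5
```

The key has bottomed out (12 N at z = 0.053). I'll lift off and check.

In the tool's units: -0.05 m / 0.4 = -0.125, -0.03 m / 0.4 = -0.075.

```bash
echo '[{"aperture":0,"sz":-0.075},{"aperture":0,"sz":-0.125},{"aperture":0,"sx":-0.075,"sz":-0.125},{"aperture":0},{"aperture":0}]' | python3 steer.py
python3 - <<'E'
from h import *
c=snap('wrist','w8'); s=snap('side','s8')
a=cv2.resize(c['pixels'][:260],(560,260)); p=c['pixels']
k=w2px(c,[.496,.336,.055]).astype(int); x0,y0=max(k[0]-100,0),max(k[1]-75,0)
im=cv2.resize(p[y0:y0+150,x0:x0+200],(800,600),interpolation=cv2.INTER_CUBIC)[:600]
b=cv2.resize(s['pixels'][110:260,250:400],(300,300),interpolation=cv2.INTER_CUBIC); im[:300,500:]=b
cv2.imwrite('pics/w8b.png',im)
E
```

```text
t: 21.62
tcp_pos: [0.4797, 0.2799, 0.181]
eef_rot: [0.0, 0.993, 0.12, -0.0]
contact_force: [-1.1, 0.3, 0.4]
opening: 0.004
gripper_force: 0.0
```

View pics/w8b.png

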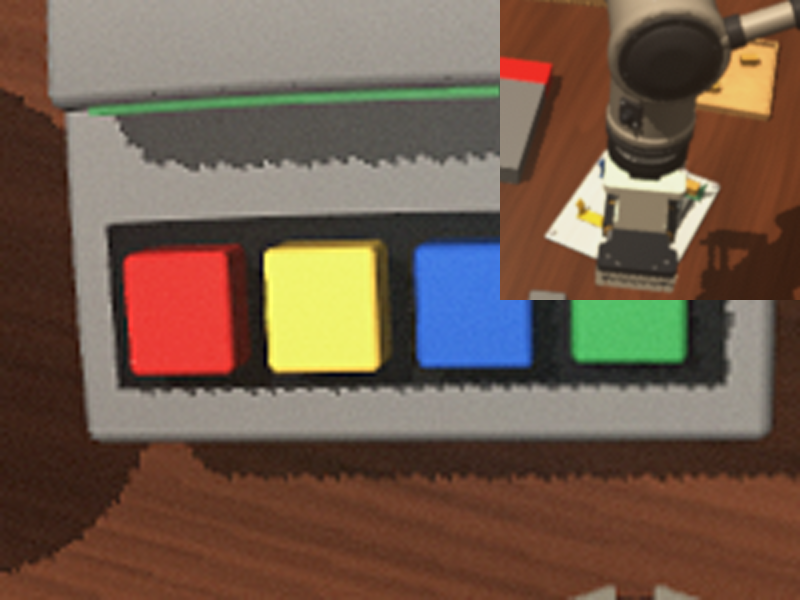

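The red key is up, with its side faces showing like yellow's, and the green key sits lower. I'll confirm the slide is still fully home by nudging the knob from behind with the fingers shut.

In the tool's units: 0.05 m / 0.4 = 0.125, 0.04 m / 0.4 = 0.1, 0.183 rad / 2 = 0.0915.

```bash
echo '[{"aperture":0,"sy":0.1,"rz":0.09},{"aperture":0,"sy":0.125,"rz":0.0915},{"aperture":0,"sy":0.125},{"aperture":0,"sy":0.075},{"aperture":0}]' | python3 steer.py
python3 - <<'E'
from h import *
toolrel([.4993,.0924,.046],-.1243)
E
```

```text
t: 22.35
tcp_pos: [0.4822, 0.1101, 0.1802]
eef_rot: [0.0, 0.998, -0.063, -0.001]
contact_force: [-0.8, -0.2, 0.3]
opening: 0.004
gripper_force: 0.0
tool delta [0.0195 0.0153 0.1342] rz -0.0023
```

In the tool's units: 0.054 m / 0.4 = 0.135, 0.05 m / 0.4 = 0.125.

```bash
echo '[{"aperture":0,"sx":0.0488,"sy":0.0383,"sz":0.075},{"aperture":0,"sz":0.125},{"aperture":0,"sz":0.135},{"aperture":0,"sy":0.01},{"aperture":0}]' | python3 steer.py; echo '[{"aperture":0,"sy":0.0075},{"aperture":0}]' | python3 steer.py; echo '[{"aperture":0,"sy":0.0075},{"aperture":0}]' | python3 steer.py
```

```text
t: 22.98
tcp_pos: [0.5005, 0.0907, 0.0485]
eef_rot: [-0.0, 0.998, -0.061, 0.001]
contact_force: [1.3, 0.2, 0.2]
opening: 0.005
gripper_force: 0.0
t: 23.22
tcp_pos: [0.5001, 0.0873, 0.0491]
eef_rot: [-0.0, 0.998, -0.062, 0.002]
contact_force: [-0.3, 0.3, 0.4]
opening: 0.003
gripper_force: 0.0
t: 23.48
tcp_pos: [0.4989, 0.0842, 0.0479]
eef_rot: [0.0, 0.998, -0.062, 0.0]
contact_force: [-0.3, 0.4, -0.2]
opening: 0.006
gripper_force: 0.0
```

In the tool's units: 0.003 m / 0.4 = 0.0075.

```bash
for i in 1; do :; done; echo '[{"aperture":0,"sy":0.0075},{"aperture":0}]' | python3 steer.py|grep -E 'tcp|contact'; echo '[{"aperture":0,"sy":0.0075},{"aperture":0}]' | python3 steer.py|grep -E 'tcp|contact'; echo '[{"aperture":0,"sy":0.005},{"aperture":0}]' | python3 steer.py|grep -E 'tcp|contact'; echo '[{"aperture":0,"sy":0.005},{"aperture":0}]' | python3 steer.py|grep -E 'tcp|contact'
```

```text
tcp_pos: [0.4987, 0.083, 0.0478]
contact_force: [0.5, 9.3, 1.5]
tcp_pos: [0.4987, 0.0828, 0.0479]
contact_force: [2.1, 25.8, -0.2]
tcp_pos: [0.4988, 0.0827, 0.048]
contact_force: [3.1, 35.0, -1.0]
tcp_pos: [0.4987, 0.0826, 0.0481]
contact_force: [4.2, 45.6, 0.2]
```

In the tool's units: -0.06 m / 0.4 = -0.15, -0.05 m / 0.4 = -0.125.

```bash
echo '[{"aperture":0,"sy":-0.05},{"aperture":0,"sz":-0.125},{"aperture":0,"sz":-0.15},{"aperture":0,"sz":-0.05},{"aperture":0}]' | python3 steer.py && python3 -c "
from rig import ctrl, vision, job, status
print(job.close_job())"
```

```text
t: 25.1
tcp_pos: [0.5008, 0.0943, 0.179]
eef_rot: [-0.0, 0.998, -0.062, 0.002]
contact_force: [0.1, -0.0, -0.9]
opening: 0.002
gripper_force: 0.0
the job is handed in; nothing more can be done
None
```

The job is handed in at 25 s, verdict not shown: the 20 mm spacer is in the red compartment, the 56 mm one is flat and centred within about 0.5 mm in the green bracket, the slide is fully home, and green is down with red popped up; a last push to check the slide reached about 46 N at the fingertips without moving it.

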